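Move the spice row into the new rack in the same order

TASK

The sticky old dark-wood spice tray has to go to the sink, so move its four containers (orange jar, yellow jar, green jar, salt shaker) one by one into the four round holes of the new light-wood rack, in the same order from left to right as they stand now, because the cook reaches for them without looking. Set each one down upright on the rack's base without dropping it, and do not tip any of them or disturb the two mugs, the egg cup and the scissors lying around.

Things in the scene. Friction and masses are not known exactly. Their poses are not given: they have to be found in the camera images.
- orange_jar: round glass spice jar, orange contents, flat black screw cap; body 46 mm diameter up to 78 mm, cap 41 mm diameter, 98 mm tall in all, 0.13 kg. Origin at the centre of its underside, z up along the jar
- yellow_jar: the largest glass spice jar, yellow contents, tan cap; body 54 mm diameter up to 98 mm, cap 48 mm diameter, 122 mm tall, 0.13 kg. Origin at the centre of its underside, z up
- green_jar: the smallest glass spice jar, green contents, tan cap; body 42 mm diameter up to 67 mm, cap 37 mm diameter, 84 mm tall, 0.13 kg. Origin at the centre of its underside, z up
- salt_shaker: clear glass salt shaker with white salt and a grey domed top; body 44 mm diameter up to about 70 mm, top 34 mm diameter, 90 mm tall, 0.1 kg. Origin at the centre of its underside, z up
- old_tray: old dark-wood open tray, fixed, 80 mm (x, depth) by 302 mm (y, length), walls 40 mm high, 6 mm thick, floor 6 mm thick; four square 68 mm compartments in a row, each holding one container near its middle. Centres of its four places: x = 0, y = -111, -37, 37, 111 mm. Origin: centre of its underside, on the worktop; +y points to the robot's left. Stands left or right of the new rack
- new_rack: new light-wood rack, fixed, empty, 94 mm (x, depth) by 314 mm (y, length), top board 32 to 40 mm up with four round 68 mm holes; below it a base board, its top (where the containers stand) 11 mm up. Centres of its four places: x = 0, y = -111, -37, 37, 111 mm. Origin: centre of its underside, on the worktop; +y points to the robot's left. About 370 mm from the old tray, end to end, nearly parallel
- grey_mug: bystander: plain pale mug, reddish inside, 89 mm diameter, 98 mm tall, left of the racks. Origin at the centre of its underside
- striped_mug: bystander: cream mug with red and yellow stripes, 83 mm diameter, 86 mm tall, right of the racks. Origin at the centre of its underside
- egg_cup: bystander: blue egg cup, 49 mm diameter, 64 mm tall, behind the racks near the middle. Origin at the centre of its underside
- scissors: bystander: scissors with red handles lying flat, 199 mm long, 9 mm thick, right of the racks. Origin near their middle, on the underside
There are look-alikes about, which are no part of the job. Leave any purple look-alike of the green_jar alone.

How it is judged:
At the end, for the whole second after the job is handed in: All four stand upright (within 7 degrees) on the base of the new rack, each in the hole at the same place from the left as its place in the old tray (judged by its distance from its start, 337 to 410 mm; one place off misses this by 9 mm or more), released and at rest (x of orange_jar in the frame of new_rack between -0.015 and 0.015 m and y of orange_jar in the frame of new_rack between -0.127 and 0.127 m and z of orange_jar in the frame of new_rack between 0.006 and 0.016 m and angle between each of orange_jar, yellow_jar, green_jar, salt_shaker's own z axis and vertical below 0.12 rad and distance of orange_jar from where it was at the start of the episode between 0.337 and 0.41 m and linear speed of each of orange_jar, yellow_jar, green_jar, salt_shaker below 0.02 m/s and x of yellow_jar in the frame of new_rack between -0.015 and 0.015 m and y of yellow_jar in the frame of new_rack between -0.127 and 0.127 m and z of yellow_jar in the frame of new_rack between 0.006 and 0.016 m and distance of yellow_jar from where it was at the start of the episode between 0.337 and 0.41 m and x of green_jar in the frame of new_rack between -0.015 and 0.015 m and y of green_jar in the frame of new_rack between -0.127 and 0.127 m and z of green_jar in the frame of new_rack between 0.006 and 0.016 m and distance of green_jar from where it was at the start of the episode between 0.337 and 0.41 m and x of salt_shaker in the frame of new_rack between -0.015 and 0.015 m and y of salt_shaker in the frame of new_rack between -0.127 and 0.127 m and z of salt_shaker in the frame of new_rack between 0.006 and 0.016 m and distance of salt_shaker from where it was at the start of the episode between 0.337 and 0.41 m); the robot touches nothing.
It fails at once if a container tipped by more than about 35 degrees (angle between any of orange_jar, yellow_jar, green_jar, salt_shaker's own z axis and vertical above 0.6 rad).
It fails at once if a container dropped into the new rack (faster than 0.5 m/s inside it) ((x of orange_jar in the frame of new_rack between -0.03 and 0.03 m and y of orange_jar in the frame of new_rack between -0.14 and 0.14 m and z of orange_jar in the frame of new_rack below 0.045 m and linear speed of orange_jar above 0.5 m/s) or (x of yellow_jar in the frame of new_rack between -0.03 and 0.03 m and y of yellow_jar in the frame of new_rack between -0.14 and 0.14 m and z of yellow_jar in the frame of new_rack below 0.045 m and linear speed of yellow_jar above 0.5 m/s) or (x of green_jar in the frame of new_rack between -0.03 and 0.03 m and y of green_jar in the frame of new_rack between -0.14 and 0.14 m and z of green_jar in the frame of new_rack below 0.045 m and linear speed of green_jar above 0.5 m/s) or (x of salt_shaker in the frame of new_rack between -0.03 and 0.03 m and y of salt_shaker in the frame of new_rack between -0.14 and 0.14 m and z of salt_shaker in the frame of new_rack below 0.045 m and linear speed of salt_shaker above 0.5 m/s)).
It fails at once if a bystander moved by more than 30 mm (distance of any of grey_mug, striped_mug, egg_cup, scissors from where it was at the start of the episode above 0.03 m).
It also fails if it takes over 122 s, if anything falls off the work surface, if the arm or the gripper's body presses on something with over 40 N, if the wrist force passes 120 N, or if a joint passes its speed limit or range.

ROBOT

A 7-joint arm with a two-finger parallel gripper is mounted at the origin on a cart in front of the work surface, level with it; the furniture and walls round the work are solid. World frame = base frame: x ahead of the robot, y to its left, z up, the work surface at z = 0. Lengths are in m, angles in rad, forces in N, time in s.
With the tool pointing down it reaches from about 0.425 to 0.875 m from the base axis. Payload 4.7 kg.
Tool frame: the origin (TCP) lies midway between the tips of the shut fingers; the grasp point (between the pads) lies 19 mm behind it (ctrl.grip_point_offset is the distance from the TCP to the grasp point, in m); z points along the fingers, y is the line along which they close (so a half turn about z gives the same grasp; the last joint's range is limited). The gripper opens to 87 mm and grips with 3 to 60 N. Pads are 19 mm wide; open, the fingers measure 117 mm over their backs; the gripper's body (75 mm by 190 mm) begins 51 mm behind the grasp point.
Start: joints at [1.271, 0.321, -0.07, 1.45, 0.023, 1.371, -0.057], TCP at [0.201, -0.618, 0.223] pointing down, gripper open.
Joint ranges: [-2.86, 2.86], [-0.3, 2.09], [-1.38, 1.24], [0.06, 2.45], [-1.56, 4.7], [0.09, 2.05], [-2.69, 2.69]. Speed limits (rad/s): [2.57, 2.57, 3.14, 3.14, 3.14, 3.14, 3.14].

INTERFACE

Orientations are given as a rotation vector (axis times angle).
In Python, from bench import ctrl gives the robot as it stands.
- The arm moves only by the tool move_arm, never from a script. Its argument "increments" is text: rows parted by semicolons, each of 7 numbers parted by spaces: the shift along the world's x, y, z in mm, then the turn, a rotation vector about the world's x, y, z in degrees, then the closure in counts, from 0 (fully open) to 255 (shut). A call has exactly 8 rows; each row shifts and turns the commanded pose from where the row before left it; what a row does not reach is not made up. A row lasts 1/12 s, in which the tool goes at most 41.7 mm and 7.16 degrees, less where a joint would pass 70% of its speed; a pose out of reach is approached as far as the arm can. A call with a gripper value outside its range is refused whole. The fingers move at their own pace and stop on an object; "grip_force" is the grip in N (left out, the last holds). Time passes only in rows, so rows that do not move let the fingers close, or fill a call up. It gives the time, the measured TCP pose, the force, the opening and the grip force at its end, in the units of the state.
- ctrl.get_state(): the state, without advancing time (a new reading comes with each control period).
- ctrl.get_image(name): name is "scene" or "top" or "wrist"; returns a dict with "frame" (400x640x3 uint8, red, green, blue), "depth" (400x640 float32, m along the optical axis (not along the pixel's ray), 0 where there is no reading), "fx", "fy", "cx", "cy" (pixels), "position" and "orientation" of the camera in the world. Camera axes: x right, y down, z forward; pixel columns grow to the right and rows downward; lengths in m; the calibration is good to about 2 mm. A picture is of the moment at which its call begins.
- ctrl.close_job(): hands the job in; it is judged then, once.
Trained networks look in a picture, given as the dict that the camera call returned (one of the last four; its "shot" number tells which), for a name from the list of things; names that differ only in an ending like _2 or _b are one class to them, and where a whole thing is asked for, a point or a joint stands for the part that bears it (a point fixed in the world has none). Each returns a list of dicts, best first, with "score" (0 to 1); they miss things now and then, are a little off and sometimes report something else, mostly with a low value. They report only what shows in the picture. A call takes as long as a camera call. They do not tell look-alikes from the thing itself.
- ctrl.find_in(target, picture): "centre" ([x, y, z] in m, in world coordinates, good to about 4 mm: the middle of the surface that is visible of it).
- ctrl.silhouettes(target, picture): "region" (400x640 bool, what is visible of it).
The state is a dict: "time": time; "joint_positions": joint angles; "qd": joint speeds; "joint_torque": joint torques, N m; "position": TCP position; "tool_rot": TCP orientation; "ft_force": force on the tool from outside, world axes, zero at the start; "torque": the same for the moment, N m; "grip_width": opening from 0.0 (shut) to 1.0 (fully open); "grip_force": force on a finger pad.
Only numpy, scipy, OpenCV 4.12 (cv2) and the standard library are available. Lean on these libraries where they do the work, as an engineer would, in place of code of your own. Each camera call takes 0.05 s, during which the arm holds its last target. There are 200 camera calls.

## Working session

There is one attempt and no reset: what is moved stays moved. The work goes in short steps, Python scripts to look and compute and a tool call to move; the robot and the scene stay as the last step left them, time stands still between calls to the robot, and variables do not carry over. Pictures are saved under pics/ and viewed, at most 14 in all, crops included, and the job is handed in when it is done.

Besides the shell and the picture viewer there is one more tool, called after "Request:" by a JSON object that holds its "method" and its "body". move_arm: Moves the arm, as the interface text tells. Its arguments: {"type":"object","properties":{"increments":{"type":"string"},"grip_force":{"type":"number"}},"required":["increments"]}

```bash
mkdir -p pics
cat > h.py <<'E'
import numpy as np, cv2
from scipy.spatial.transform import Rotation as R
from bench import ctrl
def Rm(o):
    o=np.array(o,float)
    return o if o.shape==(3,3) else (R.from_rotvec(o).as_matrix() if o.size==3 else R.from_quat(o).as_matrix())
def cloud(p):
    v,u=np.mgrid[0:400,0:640]; d=p["depth"]
    c=np.stack([(u-p["cx"])/p["fx"]*d,(v-p["cy"])/p["fy"]*d,d],-1)
    w=c@Rm(p["orientation"]).T+np.array(p["position"]); w[d<=0]=np.nan
    return w
def save(p,n): cv2.imwrite(f"pics/{n}.png",p["frame"][:,:,::-1])
E
python3 - <<'E'
from h import *
s=ctrl.get_state(); print({k:np.round(v,3).tolist() for k,v in s.items()})
for cam in("top","scene"):
    p=ctrl.get_image(cam); save(p,cam); print(cam,p["position"],p["orientation"])
    np.save(cam,cloud(p))
    for n in["orange_jar","yellow_jar","green_jar","salt_shaker","old_tray","new_rack","grey_mug","striped_mug","egg_cup","scissors"]:
        print(n,[(np.round(r["centre"],3).tolist(),round(r["score"],2)) for r in ctrl.find_in(n,p)][:4])
E
```

```text
{'time': 0.0, 'joint_positions': [1.271, 0.322, -0.07, 1.452, 0.023, 1.371, -0.057], 'qd': [0.001, 0.001, -0.0, -0.001, -0.0, 0.0, 0.0], 'joint_torque': [0.0, -49.129, -0.404, -31.254, -0.064, 0.044, 0.0], 'position': [0.2, -0.618, 0.221], 'tool_rot': [-3.101, -0.491, 0.001], 'ft_force': [-0.202, -0.159, 0.632], 'torque': [0.032, -0.03, 0.003], 'grip_force': 0.0, 'grip_width': 1.004}
top [ 0.41733224 -0.02139547  1.38487681] [-2.1646822   2.16768808 -0.09554809]
orange_jar []
yellow_jar [([0.539, -0.282, 0.087], 0.71), ([0.525, -0.139, 0.13], 0.62)]
green_jar [([0.429, -0.15, 0.085], 0.59), ([0.52, -0.07, 0.094], 0.58)]
salt_shaker [([0.538, -0.283, 0.087], 0.49)]
old_tray [([0.524, -0.186, 0.006], 0.59)]
new_rack [([0.54, 0.187, 0.036], 0.84)]
grey_mug [([0.571, 0.463, 0.055], 0.89)]
striped_mug [([0.655, -0.458, 0.04], 0.87)]
egg_cup [([0.702, -0.008, 0.039], 0.51)]
scissors [([0.407, -0.46, 0.003], 0.54)]
scene [-0.4077191  0.6840377  1.0678816] [-1.20006751  2.24771467 -1.05867666]
orange_jar [([0.523, -0.207, 0.071], 0.59)]
yellow_jar [([0.511, -0.13, 0.089], 0.85)]
green_jar [([0.413, -0.139, 0.052], 0.79), ([0.51, -0.065, 0.062], 0.73)]
salt_shaker [([0.525, -0.279, 0.055], 0.6)]
old_tray [([0.499, -0.138, 0.024], 0.65)]
new_rack [([0.532, 0.197, 0.02], 0.55)]
grey_mug [([0.557, 0.456, 0.066], 0.96)]
striped_mug [([0.639, -0.43, 0.06], 0.97)]
egg_cup [([0.698, -0.008, 0.048], 0.78)]
scissors [([0.523, -0.206, 0.072], 0.75), ([0.403, -0.463, 0.003], 0.7)]
```

View pics/top.png

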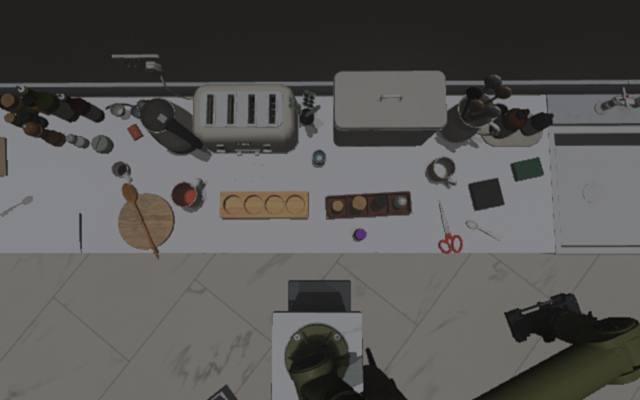

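View pics/scene.png

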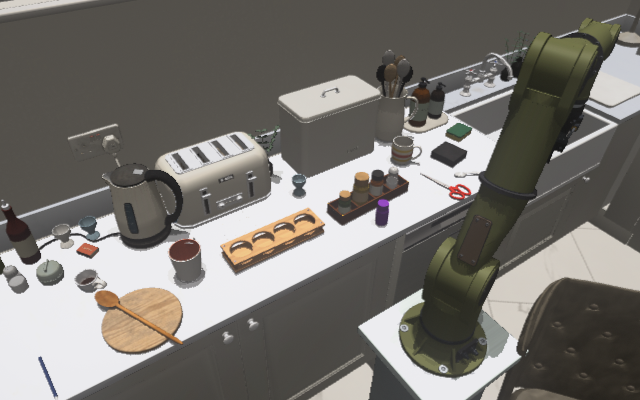

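Run:
```python
import numpy as np
c=np.load("top.npy")
z=c[...,2]
# rack top
m=(abs(z-0.04)<0.005)&(c[...,0]>.45)&(c[...,0]<.64)&(c[...,1]>0.0)&(c[...,1]<.37)
P=c[m]; import cv2
print("rack",len(P),cv2.minAreaRect((P[:,:2]*1000).astype(np.float32)), np.median(P[:,2]))
m=(abs(z-0.04)<0.005)&(c[...,0]>.45)&(c[...,0]<.6)&(c[...,1]>-.36)&(c[...,1]<0)
P=c[m];print("tray",len(P),cv2.minAreaRect((P[:,:2]*1000).astype(np.float32)))
for n,y,x,h in[("orange",-.21,.53,.098),("yellow",-.137,.525,.122),("green",-.07,.52,.084),("salt",-.283,.538,.09),("purple",-.15,.429,.084)]:
    m=(z>h-.012)&(z<h+.015)&(abs(c[...,0]-x)<.03)&(abs(c[...,1]-y)<.035)
    P=c[m]
    if len(P): print(n,len(P),P.min(0).round(3),P.max(0).round(3),np.round(cv2.minEnclosingCircle((P[:,:2]*1000).astype(np.float32))[0],1),np.median(P[:,2]).round(3))
```

```text
rack 1173 ((530.7430419921875, 189.21954345703125), (313.0865478515625, 93.47410583496094), 89.87662506103516) 0.040272794764232955
tray 423 ((529.0498046875, -183.5615234375), (80.10791015625, 301.6389465332031), 3.15187406539917)
orange 118 [ 0.518 -0.237  0.094] [ 0.556 -0.199  0.111] [ 535.4 -218.8] 0.104
yellow 165 [ 0.506 -0.166  0.111] [ 0.55  -0.119  0.136] [ 527.7 -142.7] 0.128
green 90 [ 0.505 -0.089  0.083] [ 0.536 -0.054  0.095] [521.1 -71.9] 0.09
salt 78 [ 0.519 -0.307  0.079] [ 0.55  -0.276  0.102] [ 536.3 -291.7] 0.091
purple 91 [ 0.407 -0.17   0.078] [ 0.441 -0.135  0.091] [ 424.3 -151.7] 0.084
```

The top view shows the rack at about (264,205) px and the tray at about (368,205). The order from the left is green, yellow, orange, salt. The purple look-alike stands in front of the tray at (360,234). I'll move the jars leftmost first, gripping along x, so nothing is carried over another jar.

Request:
{"method": "move_arm", "body": {"increments": "20 34 -2 0 0 4.6 0;20 34 -2 0 0 4.6 0;20 34 -2 0 0 4.6 0;20 34 -2 0 0 4.6 0;20 34 -2 0 0 4.6 0;20 34 -2 0 0 4.6 0;20 34 -2 0 0 4.6 0;20 34 -2 0 0 4.6 0", "grip_force": 20}}

```text
time: 1.77
position: [0.3613, -0.3446, 0.2068]
tool_rot: [2.786, 1.45, -0.0]
ft_force: [0.0, -1.0, 0.1]
grip_width: 1.0
grip_force: 0.0
```

Request:
{"method": "move_arm", "body": {"increments": "20 34 -2 0 0 4.6 0;20 34 -2 0 0 4.6 0;20 34 -2 0 0 4.6 0;20 34 -2 0 0 4.6 0;20 34 -2 0 0 4.6 0;20 34 -2 0 0 4.6 0;20 34 -2 0 0 4.6 0;20 34 -2 0 0 4.6 0"}}

```text
time: 2.43
position: [0.5214, -0.0726, 0.191]
tool_rot: [2.186, 2.255, 0.0]
ft_force: [0.6, -0.5, 0.5]
grip_width: 1.0
grip_force: 0.0
```

Run:
```python
from h import *
s=ctrl.get_state(); print(s["time"],s["position"],Rm(s["tool_rot"]).round(3).tolist(),np.round(s["joint_positions"],2))
p=ctrl.get_image("wrist"); save(p,"w1"); print(p["position"])
c=cloud(p); z=c[...,2]
for n in["green_jar","yellow_jar","orange_jar","salt_shaker"]:
    print(n,[(np.round(r["centre"],3).tolist(),round(r["score"],2)) for r in ctrl.find_in(n,p)][:4])
for n,y,x,h in[("green",-.072,.52,.09),("yellow",-.142,.527,.128),("orange",-.218,.535,.104),("salt",-.291,.537,.096)]:
    m=(abs(z-h)<.005)&(abs(c[...,0]-x)<.035)&(abs(c[...,1]-y)<.035); P=c[m]
    if len(P)>20: print(n,len(P),P.min(0).round(3),P.max(0).round(3),np.round(cv2.minEnclosingCircle((P[:,:2]*1000).astype(np.float32)),1) if 0 else cv2.minEnclosingCircle((P[:,:2]*1000).astype(np.float32)))
```

```text
2.4333 [ 0.52135678 -0.07262245  0.19096974] [[-0.031, 1.0, 0.001], [1.0, 0.031, -0.001], [-0.001, 0.001, -1.0]] [ 0.7   0.12 -0.65  1.78  0.08  1.27  0.06]
[ 0.51985917 -0.00260373  0.35331635]
green_jar [([0.441, -0.138, 0.024], 0.84), ([0.524, -0.066, 0.088], 0.68)]
yellow_jar [([0.533, -0.131, 0.1], 0.82)]
orange_jar []
salt_shaker []
green 1174 [ 0.507 -0.091  0.085] [ 0.542 -0.056  0.092] ((524.4144287109375, -73.72100067138672), 18.528406143188477)
yellow 1205 [ 0.508 -0.165  0.125] [ 0.555 -0.138  0.13 ] ((531.1893310546875, -144.92562866210938), 23.92317008972168)
```

View pics/w1.png

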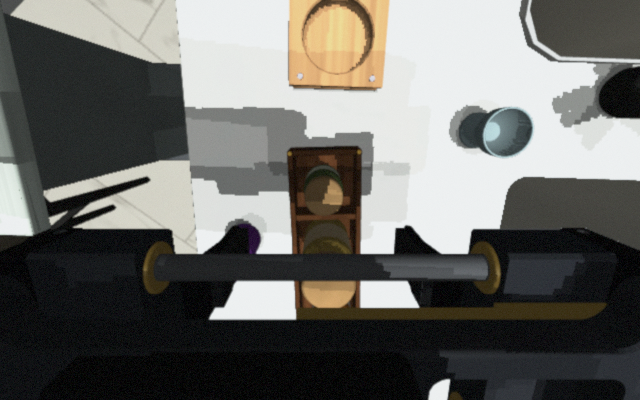

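The wrist view confirms green at (323,190) px, i.e. (0.524, −0.074), with yellow just behind it at (328,290). I'll descend on green.

Request:
{"method": "move_arm", "body": {"increments": "3 0 -18 0 0 0 0;0 0 -18 0 0 0 0;0 0 -18 0 0 0 0;0 0 -18 0 0 0 0;0 0 -18 0 0 0 0;0 0 -18 0 0 0 0;0 0 -18 0 0 0 0;0 0 -18 0 0 0 0"}}

```text
time: 3.35
position: [0.5229, -0.077, 0.0458]
tool_rot: [2.195, 2.247, -0.002]
ft_force: [0.0, -0.7, 1.4]
grip_width: 1.0
grip_force: 0.0
```

Request:
{"method": "move_arm", "body": {"increments": "0 0 0 0 0 0 150;0 0 0 0 0 0 255;0 0 0 0 0 0 255;0 0 0 0 0 0 255;0 0 0 0 0 0 255;0 0 0 0 0 0 255;0 0 0 0 0 0 255;0 0 0 0 0 0 255"}}

```text
time: 4.02
position: [0.5238, -0.0743, 0.0469]
tool_rot: [2.19, 2.252, 0.0]
ft_force: [-0.2, 0.1, 0.2]
grip_width: 0.478
grip_force: 0.0
```

Request:
{"method": "move_arm", "body": {"increments": "0 0 0 0 0 0 255;0 0 0 0 0 0 255;0 0 0 0 0 0 255;0 0 5 0 0 0 255;0 0 10 0 0 0 255;0 0 15 0 0 0 255;0 0 20 0 0 0 255;0 0 20 0 0 0 255"}}

```text
time: 4.68
position: [0.5232, -0.074, 0.1176]
tool_rot: [-2.19, -2.252, 0.0]
ft_force: [1.1, 0.1, -0.2]
grip_width: 0.454
grip_force: 20.0
```

Run:
```python
from h import *
s=ctrl.get_state(); print(s["position"],s["grip_width"],s["grip_force"])
p=ctrl.get_image("wrist"); save(p,"w2")
c=cloud(p); z=c[...,2]
m=(abs(z-.04)<.006)&(c[...,0]>.45)&(c[...,0]<.62)&(c[...,1]>.01)&(c[...,1]<.4); P=c[m]
print(len(P),P.min(0),P.max(0),cv2.minAreaRect((P[:,:2]*1000).astype(np.float32)))
```

```text
[ 0.52316554 -0.07403554  0.11757499] 0.4541184684915463 19.994699056915124
5337 [0.48660835 0.02907538 0.03405215] [0.58069916 0.08075467 0.0430469 ] ((533.6477661132812, 54.9041862487793), (94.12274169921875, 51.63543701171875), 0.056390635669231415)
```

View pics/w2.png

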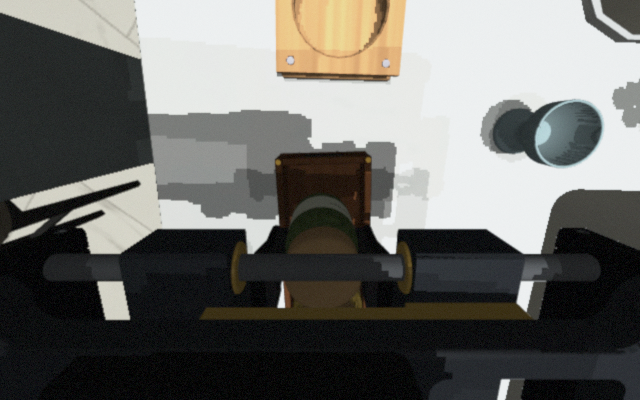

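Green is held and lifted (visible at about (322,240) px). The rack's near end is at y = 0.029, so the hole centres are at x ≈ 0.534 and y ≈ 0.297, 0.223, 0.149 and 0.075.

Request:
{"method": "move_arm", "body": {"increments": "1 15 0 0 0 0 255;1 25 0 0 0 0 255;1 33 0 0 0 0 255;1 36 0 0 0 0 255;2 36 0 0 0 0 255;2 36 0 0 0 0 255;1 36 0 0 0 0 255;1 36 0 0 0 0 255"}}

```text
time: 5.4
position: [0.5336, 0.1803, 0.1171]
tool_rot: [2.191, 2.251, 0.001]
ft_force: [0.8, -0.5, -1.0]
grip_width: 0.455
grip_force: 20.0
```

Request:
{"method": "move_arm", "body": {"increments": "1 36 0 0 0 0 255;0 32 0 0 0 0 255;0 25 0 0 0 0 255;0 15 0 0 0 0 255;0 10 0 0 0 0 255;0 0 0 0 0 0 255;0 0 0 0 0 0 255;0 0 0 0 0 0 255"}}

```text
time: 6.07
position: [0.5352, 0.2947, 0.1164]
tool_rot: [2.192, 2.249, -0.002]
ft_force: [-0.6, -0.3, -0.6]
grip_width: 0.456
grip_force: 20.0
```

Run:
```python
from h import *
s=ctrl.get_state(); print(s["position"],s["grip_width"],s["grip_force"],Rm(s["tool_rot"]).round(3).tolist())
p=ctrl.get_image("top"); c=cloud(p); z=c[...,2]
cv2.imwrite("pics/t2.png",cv2.resize(p["frame"][150:260,180:420,::-1],(720,330)))
p=ctrl.get_image("scene"); cv2.imwrite("pics/s2.png",cv2.resize(p["frame"][150:300,160:420,::-1],(780,450)))
```

```text
[0.53521758 0.29474231 0.11644972] 0.4558485795592948 19.99431590178574 [[-0.026, 1.0, 0.0], [1.0, 0.026, -0.002], [-0.002, 0.0, -1.0]]
```

View pics/s2.png

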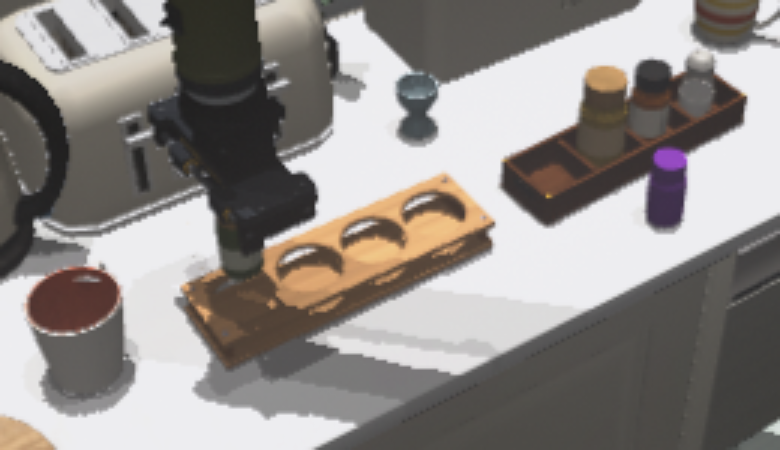

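Request:
{"method": "move_arm", "body": {"increments": "-1 2 -12 0 0 0 255;0 0 -12 0 0 0 255;0 0 -12 0 0 0 255;0 0 -10 0 0 0 255;0 0 -8 0 0 0 255;0 0 -5 0 0 0 255;0 0 -3 0 0 0 255;0 0 0 0 0 0 255"}}

```text
time: 6.83
position: [0.5332, 0.2986, 0.0538]
tool_rot: [-2.19, -2.252, 0.002]
ft_force: [-0.6, -0.9, -1.1]
grip_width: 0.452
grip_force: 20.0
```

Request:
{"method": "move_arm", "body": {"increments": "0 0 0 0 0 0 255;0 0 -1 0 0 0 255;0 0 -1 0 0 0 255;0 0 0 0 0 0 255;0 0 0 0 0 0 255;0 0 0 0 0 0 255;0 0 0 0 0 0 255;0 0 0 0 0 0 255"}}

```text
time: 7.5
position: [0.5337, 0.2987, 0.0527]
tool_rot: [2.191, 2.252, 0.0]
ft_force: [0.4, 0.2, -0.5]
grip_width: 0.451
grip_force: 20.0
```

Request:
{"method": "move_arm", "body": {"increments": "0 -1 -1 0 0 0 255;0 0 -0.5 0 0 0 255;0 0 0 0 0 0 255;0 0 0 0 0 0 255;0 0 0 0 0 0 255;0 0 0 0 0 0 255;0 0 0 0 0 0 255;0 0 0 0 0 0 255"}}

```text
time: 8.17
position: [0.5338, 0.2982, 0.0519]
tool_rot: [2.19, 2.252, 0.001]
ft_force: [-0.8, -0.4, 5.9]
grip_width: 0.453
grip_force: 20.0
```

Request:
{"method": "move_arm", "body": {"increments": "0 0 0 0 0 0 90;0 0 0 0 0 0 60;0 0 0 0 0 0 0;0 0 0 0 0 0 0;0 0 0 0 0 0 0;0 0 0 0 0 0 0;0 0 0 0 0 0 0;0 0 10 0 0 0 0"}}

```text
time: 8.83
position: [0.5324, 0.2968, 0.0595]
tool_rot: [-2.19, -2.251, 0.005]
ft_force: [0.0, 0.1, -0.8]
grip_width: 0.955
grip_force: 0.0
```

Request:
{"method": "move_arm", "body": {"increments": "0 0 20 0 0 0 0;0 0 30 0 0 0 0;0 -20 30 0 0 0 0;0 -35 20 0 0 0 0;0 -38 10 0 0 0 0;-1 -38 0 0 0 0 0;-1 -38 0 0 0 0 0;0 -38 0 0 0 0 0"}}

```text
time: 9.5
position: [0.5315, 0.0893, 0.1724]
tool_rot: [2.189, 2.251, 0.002]
ft_force: [0.7, -0.7, 0.1]
grip_width: 0.995
grip_force: 0.0
```

Request:
{"method": "move_arm", "body": {"increments": "0 -38 0 0 0 0 0;0 -38 0 0 0 0 0;0 -38 0 0 0 0 0;0 -38 0 0 0 0 0;0 -35 0 0 0 0 0;0 -28 0 0 0 0 0;0 -20 0 0 0 0 0;0 0 0 0 0 0 0"}}

```text
time: 10.17
position: [0.531, -0.1506, 0.1716]
tool_rot: [2.198, 2.242, -0.003]
ft_force: [-0.5, -1.2, -0.6]
grip_width: 0.998
grip_force: 0.0
```

```bash
cat > look.py <<'E'
from h import *
s=ctrl.get_state(); print(s["time"],s["position"],s["grip_width"],s["joint_positions"][0])
p=ctrl.get_image("wrist"); c=cloud(p); z=c[...,2]
for n,y,x,h in[("green",-.072,.52,.09),("yellow",-.145,.531,.128),("orange",-.220,.538,.104),("salt",-.293,.540,.095),
   ("G",.297,.534,.095),("Y",.223,.534,.133),("O",.149,.534,.109),("S",.075,.534,.1)]:
    m=(abs(z-h)<.005)&(abs(c[...,0]-x)<.035)&(abs(c[...,1]-y)<.035); P=c[m]
    if len(P)>30: print(n,len(P),(P.min(0)[:2]*1000).round(1),(P.max(0)[:2]*1000).round(1),cv2.minEnclosingCircle((P[:,:2]*1000).astype(np.float32)),np.median(P[:,2]).round(4))
m=(abs(z-.04)<.006)&(c[...,0]>.45)&(c[...,0]<.62)&(c[...,1]>.01)&(c[...,1]<.4); P=c[m]
if len(P)>30: print("rack",P.min(0).round(3),P.max(0).round(3),cv2.minAreaRect((P[:,:2]*1000).astype(np.float32)))
p=ctrl.get_image("scene"); cv2.imwrite("pics/s.png",cv2.resize(p["frame"][150:300,160:420,::-1],(780,450)))
E
python3 look.py
```

```text
10.1667 [ 0.5309826  -0.15055257  0.17161553] 0.9979440954546817 0.7606287217108695
yellow 3107 [ 507.7 -168.3] [ 554.6 -120.1] ((530.8569946289062, -144.17796325683594), 24.16023826599121) 0.1282
orange 674 [ 519.7 -239.5] [ 558.9 -219.1] ((539.274169921875, -223.0955810546875), 19.698957443237305) 0.1042
```

View pics/s.png

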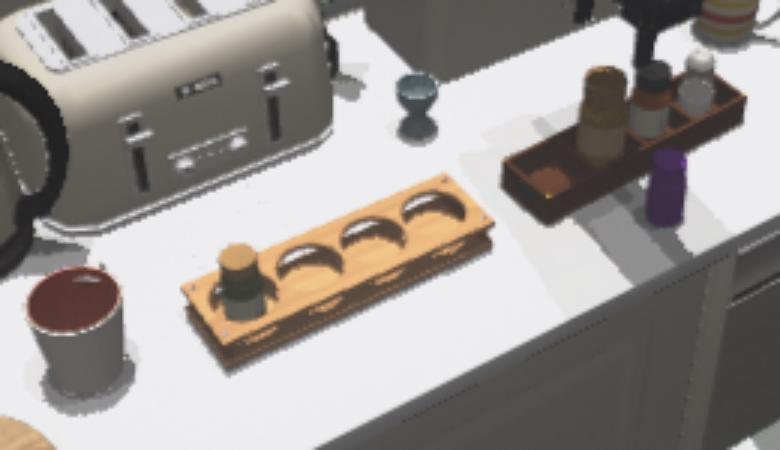

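Green stands upright in the leftmost hole (≈(240,285) px). Yellow measures (0.531, −0.144), so I'll pick it next.

Request:
{"method": "move_arm", "body": {"increments": "0 0 -10 0 0 0 0;0 0 -20 0 0 0 0;0 0 -20 0 0 0 0;0 0 -18 0 0 0 0;0 0 -16 0 0 0 0;0 0 -12 0 0 0 0;0 0 -6 0 0 0 0;0 0 0 0 0 0 0"}}

```text
time: 10.93
position: [0.5307, -0.1429, 0.0676]
tool_rot: [-2.187, -2.252, 0.001]
ft_force: [-0.8, 0.6, -0.7]
grip_width: 1.002
grip_force: 0.0
```

Request:
{"method": "move_arm", "body": {"increments": "0 0 0 0 0 0 150;0 0 0 0 0 0 255;0 0 0 0 0 0 255;0 0 0 0 0 0 255;0 0 0 0 0 0 255;0 0 0 0 0 0 255;0 0 0 0 0 0 255;0 0 0 0 0 0 255"}}

```text
time: 11.6
position: [0.5317, -0.1444, 0.0694]
tool_rot: [2.19, 2.252, -0.0]
ft_force: [-1.5, 0.3, 1.6]
grip_width: 0.597
grip_force: 20.0
```

Request:
{"method": "move_arm", "body": {"increments": "0 0 0 0 0 0 255;0 0 5 0 0 0 255;0 0 10 0 0 0 255;0 0 20 0 0 0 255;0 0 20 0 0 0 255;0 10 15 0 0 0 255;0 20 5 0 0 0 255;0 30 0 0 0 0 255"}}

```text
time: 12.27
position: [0.5329, -0.087, 0.1466]
tool_rot: [2.193, 2.243, 0.001]
ft_force: [0.6, -0.7, -1.8]
grip_width: 0.593
grip_force: 19.9
```

Request:
{"method": "move_arm", "body": {"increments": "0 36 0 0 0 0 255;1 36 0 0 0 0 255;1 36 0 0 0 0 255;0 36 0 0 0 0 255;0 36 0 0 0 0 255;0 36 0 0 0 0 255;0 30 0 0 0 0 255;0 25 0 0 0 0 255"}}

```text
time: 12.93
position: [0.533, 0.1899, 0.1449]
tool_rot: [-2.188, -2.254, -0.002]
ft_force: [-0.4, 0.1, -1.1]
grip_width: 0.593
grip_force: 19.9
```

Request:
{"method": "move_arm", "body": {"increments": "0 20 0 0 0 0 255;0 11 0 0 0 0 255;0 5 0 0 0 0 255;0 0 0 0 0 0 255;0 0 -5 0 0 0 255;0 0 -10 0 0 0 255;0 0 -10 0 0 0 255;0 0 -10 0 0 0 255"}}

```text
time: 13.6
position: [0.5336, 0.221, 0.1075]
tool_rot: [2.193, 2.249, -0.002]
ft_force: [0.4, -0.8, -2.3]
grip_width: 0.595
grip_force: 19.9
```

Request:
{"method": "move_arm", "body": {"increments": "0 0 -10 0 0 0 255;0 0 -8 0 0 0 255;0 0 -7 0 0 0 255;0 0 -5 0 0 0 255;0 0 -3 0 0 0 255;0 0 0 0 0 0 255;0 0 0 0 0 0 255;0 0 0 0 0 0 255"}}

```text
time: 14.27
position: [0.534, 0.223, 0.0766]
tool_rot: [2.19, 2.252, 0.001]
ft_force: [1.0, 0.2, -1.7]
grip_width: 0.597
grip_force: 19.9
```

Request:
{"method": "move_arm", "body": {"increments": "0 0 -1 0 0 0 255;0 0 0 0 0 0 255;0 0 -1 0 0 0 255;0 0 0 0 0 0 255;0 0 -0.5 0 0 0 255;0 0 0 0 0 0 255;0 0 0 0 0 0 255;0 0 0 0 0 0 255"}}

```text
time: 14.93
position: [0.5339, 0.2229, 0.0743]
tool_rot: [2.19, 2.251, 0.001]
ft_force: [-0.9, 0.1, 5.6]
grip_width: 0.597
grip_force: 20.0
```

Request:
{"method": "move_arm", "body": {"increments": "0 0 0 0 0 0 90;0 0 0 0 0 0 60;0 0 0 0 0 0 0;0 0 0 0 0 0 0;0 0 0 0 0 0 0;0 0 5 0 0 0 0;0 0 20 0 0 0 0;0 0 35 0 0 0 0"}}

```text
time: 15.6
position: [0.5311, 0.2213, 0.131]
tool_rot: [-2.188, -2.249, 0.01]
ft_force: [1.0, -0.3, 0.1]
grip_width: 0.989
grip_force: 0.0
```

Request:
{"method": "move_arm", "body": {"increments": "0 0 35 0 0 0 0;0 -20 5 0 0 0 0;0 -35 0 0 0 0 0;0 -38 0 0 0 0 0;1 -38 0 0 0 0 0;1 -38 0 0 0 0 0;1 -38 0 0 0 0 0;1 -38 0 0 0 0 0"}}

```text
time: 16.27
position: [0.5375, -0.0241, 0.1742]
tool_rot: [2.19, 2.251, 0.001]
ft_force: [1.6, 0.1, 0.2]
grip_width: 1.0
grip_force: 0.0
```

Request:
{"method": "move_arm", "body": {"increments": "1 -38 0 0 0 0 0;0 -38 0 0 0 0 0;0 -38 0 0 0 0 0;0 -35 0 0 0 0 0;0 -25 0 0 0 0 0;0 -15 0 0 0 0 0;0 -9 0 0 0 0 0;0 0 0 0 0 0 0"}}

```text
time: 16.93
position: [0.5385, -0.2216, 0.1735]
tool_rot: [-2.193, -2.249, -0.0]
ft_force: [-0.7, 0.8, 0.1]
grip_width: 0.999
grip_force: 0.0
```

```bash
python3 look.py
```

```text
16.9333 [ 0.53846778 -0.22162132  0.17352182] 0.9985255947067588 0.8209200211906938
orange 1789 [ 520.  -239.6] [ 559.  -199.9] ((539.2691650390625, -219.8508758544922), 20.4899959564209) 0.104
salt 133 [ 528.9 -306.5] [ 552.4 -296.3] ((540.6297607421875, -299.73712158203125), 11.727496147155762) 0.0941
```

View pics/s.png

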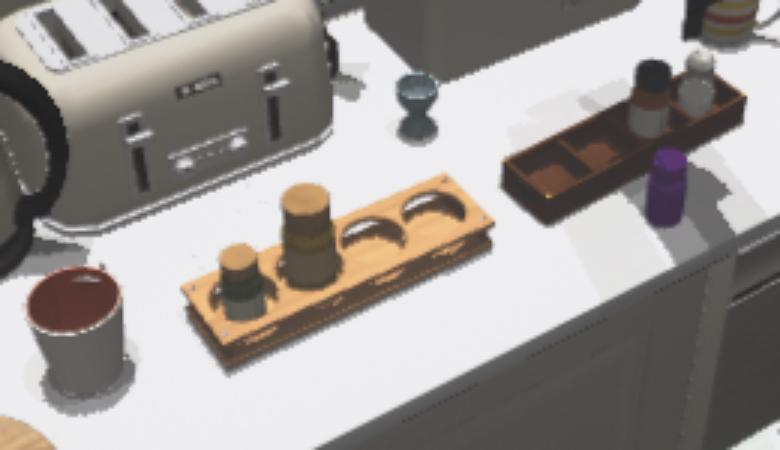

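Yellow stands upright in hole 2 (≈(308,240) px). Orange is at (0.539, −0.220), directly under the tool, so I'll pick it now.

Request:
{"method": "move_arm", "body": {"increments": "0 0 -12 0 0 0 0;0 0 -22 0 0 0 0;0 0 -24 0 0 0 0;0 0 -24 0 0 0 0;0 0 -20 0 0 0 0;0 0 -12 0 0 0 0;0 0 -7 0 0 0 0;0 0 0 0 0 0 0"}}

```text
time: 17.7
position: [0.5379, -0.2188, 0.051]
tool_rot: [-2.187, -2.252, 0.001]
ft_force: [0.1, -0.2, -0.1]
grip_width: 1.0
grip_force: 0.0
```

Request:
{"method": "move_arm", "body": {"increments": "0 0 0 0 0 0 150;0 0 0 0 0 0 255;0 0 0 0 0 0 255;0 0 0 0 0 0 255;0 0 0 0 0 0 255;0 0 0 0 0 0 255;0 0 0 0 0 0 255;0 0 0 0 0 0 255"}}

```text
time: 18.37
position: [0.5386, -0.2204, 0.0527]
tool_rot: [2.191, 2.252, -0.0]
ft_force: [-0.2, 0.1, 0.4]
grip_width: 0.499
grip_force: 20.0
```

Request:
{"method": "move_arm", "body": {"increments": "0 0 0 0 0 0 255;0 0 0 0 0 0 255;0 0 5 0 0 0 255;0 0 10 0 0 0 255;0 0 20 0 0 0 255;0 0 20 0 0 0 255;0 10 15 0 0 0 255;0 20 0 0 0 0 255"}}

```text
time: 19.03
position: [0.5407, -0.1938, 0.1269]
tool_rot: [2.191, 2.242, 0.002]
ft_force: [1.1, 0.2, -0.9]
grip_width: 0.504
grip_force: 20.0
```

Request:
{"method": "move_arm", "body": {"increments": "0 32 0 0 0 0 255;-1 36 0 0 0 0 255;-1 36 0 0 0 0 255;-1 36 0 0 0 0 255;-1 36 0 0 0 0 255;-1 36 0 0 0 0 255;0 36 0 0 0 0 255;0 30 0 0 0 0 255"}}

```text
time: 19.7
position: [0.5333, 0.0908, 0.1237]
tool_rot: [2.188, 2.253, 0.002]
ft_force: [-1.0, -0.2, -1.9]
grip_width: 0.504
grip_force: 20.0
```

Request:
{"method": "move_arm", "body": {"increments": "0 25 0 0 0 0 255;0 20 0 0 0 0 255;0 11 0 0 0 0 255;0 5 0 0 0 0 255;0 0 0 0 0 0 255;0 0 -5 0 0 0 255;0 0 -10 0 0 0 255;0 0 -10 0 0 0 255"}}

```text
time: 20.37
position: [0.534, 0.1468, 0.0967]
tool_rot: [2.193, 2.248, -0.001]
ft_force: [0.5, -1.1, -0.9]
grip_width: 0.505
grip_force: 20.0
```

Request:
{"method": "move_arm", "body": {"increments": "0 0 -10 0 0 0 255;0 0 -10 0 0 0 255;0 0 -8 0 0 0 255;0 0 -6 0 0 0 255;0 0 -3 0 0 0 255;0 0 -1 0 0 0 255;0 0 0 0 0 0 255;0 0 0 0 0 0 255"}}

```text
time: 21.03
position: [0.534, 0.149, 0.06]
tool_rot: [2.19, 2.252, 0.001]
ft_force: [-0.5, -0.5, -0.5]
grip_width: 0.507
grip_force: 20.0
```

Request:
{"method": "move_arm", "body": {"increments": "0 0 -1 0 0 0 255;0 0 0 0 0 0 255;0 0 -1 0 0 0 255;0 0 0 0 0 0 255;0 0 -0.5 0 0 0 255;0 0 0 0 0 0 255;0 0 0 0 0 0 255;0 0 0 0 0 0 255"}}

```text
time: 21.7
position: [0.5338, 0.1489, 0.0576]
tool_rot: [2.19, 2.252, 0.001]
ft_force: [-0.8, -0.3, 5.5]
grip_width: 0.504
grip_force: 20.0
```

Request:
{"method": "move_arm", "body": {"increments": "0 0 0 0 0 0 90;0 0 0 0 0 0 60;0 0 0 0 0 0 0;0 0 0 0 0 0 0;0 0 0 0 0 0 0;0 0 5 0 0 0 0;0 0 20 0 0 0 0;0 0 35 0 0 0 0"}}

```text
time: 22.37
position: [0.5308, 0.1478, 0.1146]
tool_rot: [-2.187, -2.249, 0.009]
ft_force: [0.9, -1.0, 0.2]
grip_width: 0.97
grip_force: 0.0
```

Request:
{"method": "move_arm", "body": {"increments": "0 0 35 0 0 0 0;0 -20 5 0 0 0 0;1 -35 0 0 0 0 0;1 -38 0 0 0 0 0;1 -38 0 0 0 0 0;1 -38 0 0 0 0 0;1 -38 0 0 0 0 0;1 -38 0 0 0 0 0"}}

```text
time: 23.03
position: [0.5395, -0.0981, 0.1577]
tool_rot: [2.19, 2.251, 0.0]
ft_force: [0.7, -0.1, -0.7]
grip_width: 0.997
grip_force: 0.0
```

Request:
{"method": "move_arm", "body": {"increments": "0 -38 0 0 0 0 0;0 -38 0 0 0 0 0;0 -38 0 0 0 0 0;0 -35 0 0 0 0 0;0 -25 0 0 0 0 0;0 -15 0 0 0 0 0;0 -8 0 0 0 0 0;0 0 0 0 0 0 0"}}

```text
time: 23.7
position: [0.5394, -0.2944, 0.157]
tool_rot: [-2.193, -2.25, -0.0]
ft_force: [0.1, 0.4, 0.5]
grip_width: 1.001
grip_force: 0.0
```

```bash
python3 look.py
```

```text
23.7 [ 0.53940377 -0.29438899  0.1569759 ] 1.0005884765772661 0.868782279467682
salt 860 [ 526.9 -307.3] [ 553.9 -279.7] ((540.5281372070312, -293.3007507324219), 14.282503128051758) 0.0937
```

View pics/s.png

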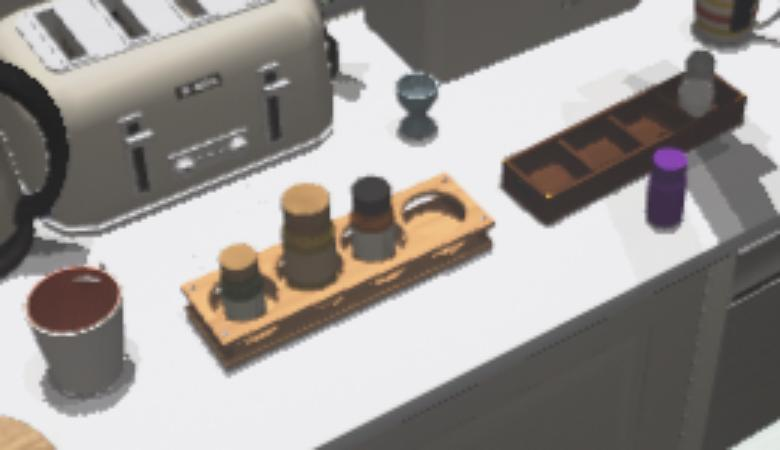

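Orange stands upright in hole 3 (≈(372,220) px). The salt shaker is at (0.5405, −0.293), under the tool.

Request:
{"method": "move_arm", "body": {"increments": "0 0 -12 0 0 0 0;0 0 -20 0 0 0 0;0 0 -22 0 0 0 0;0 0 -22 0 0 0 0;0 0 -18 0 0 0 0;0 0 -11 0 0 0 0;0 0 -6 0 0 0 0;0 0 0 0 0 0 0"}}

```text
time: 24.47
position: [0.5391, -0.2917, 0.0446]
tool_rot: [-2.187, -2.252, 0.0]
ft_force: [-0.7, 0.5, -0.4]
grip_width: 1.001
grip_force: 0.0
```

Request:
{"method": "move_arm", "body": {"increments": "0 0 0 0 0 0 150;0 0 0 0 0 0 255;0 0 0 0 0 0 255;0 0 0 0 0 0 255;0 0 0 0 0 0 255;0 0 0 0 0 0 255;0 0 0 0 0 0 255;0 0 0 0 0 0 255"}}

```text
time: 25.13
position: [0.5396, -0.2933, 0.0462]
tool_rot: [2.191, 2.252, 0.0]
ft_force: [-0.5, 0.0, 0.6]
grip_width: 0.477
grip_force: 0.0
```

Request:
{"method": "move_arm", "body": {"increments": "0 0 0 0 0 0 255;0 0 0 0 0 0 255;0 0 5 0 0 0 255;0 0 10 0 0 0 255;0 0 20 0 0 0 255;0 0 20 0 0 0 255;0 10 15 0 0 0 255;0 20 0 0 0 0 255"}}

```text
time: 25.8
position: [0.5414, -0.2665, 0.1206]
tool_rot: [2.19, 2.242, 0.001]
ft_force: [1.2, -0.7, -0.8]
grip_width: 0.427
grip_force: 19.7
```

Request:
{"method": "move_arm", "body": {"increments": "0 32 0 0 0 0 255;-1 36 0 0 0 0 255;-1 36 0 0 0 0 255;-1 36 0 0 0 0 255;-1 36 0 0 0 0 255;-1 36 0 0 0 0 255;-1 36 0 0 0 0 255;0 30 0 0 0 0 255"}}

```text
time: 26.47
position: [0.5328, 0.0185, 0.117]
tool_rot: [2.187, 2.254, 0.001]
ft_force: [0.5, 0.1, -1.2]
grip_width: 0.431
grip_force: 19.7
```

Request:
{"method": "move_arm", "body": {"increments": "0 25 0 0 0 0 255;0 20 0 0 0 0 255;0 11 0 0 0 0 255;0 4 0 0 0 0 255;0 0 0 0 0 0 255;0 0 0 0 0 0 255;0 0 0 0 0 0 255;0 0 0 0 0 0 255"}}

```text
time: 27.13
position: [0.5337, 0.0729, 0.116]
tool_rot: [2.193, 2.249, -0.001]
ft_force: [-0.8, -0.7, -1.1]
grip_width: 0.429
grip_force: 19.7
```

```bash
python3 look.py
```

```text
27.1333 [0.5337356  0.07294873 0.1159629 ] 0.4287473432023504 0.45701765819079987
O 4258 [514.6 129.6] [554.5 169. ] ((534.4598999023438, 149.1106414794922), 20.393178939819336) 0.1089
S 127 [516.6  81.2] [554.5  93. ] ((535.562744140625, 81.6275405883789), 18.96623992919922) 0.1011
rack [0.486 0.037 0.034] [0.581 0.227 0.046] ((533.6064453125, 131.9259490966797), (94.3807373046875, 189.57273864746094), 0.007807969115674496)
```

View pics/s.png

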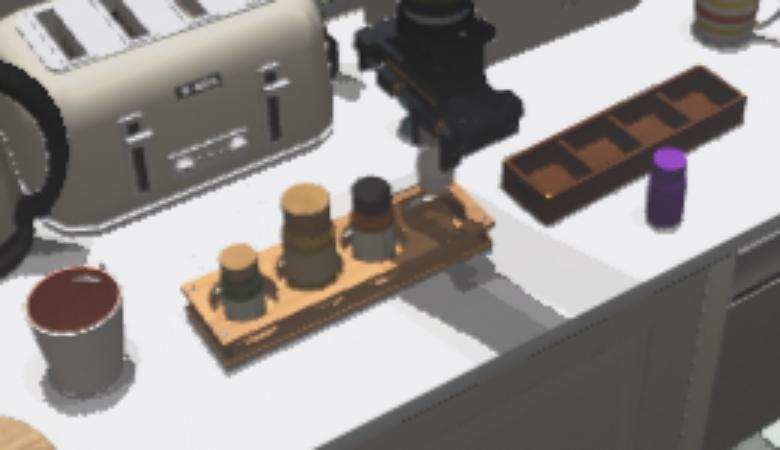

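The shaker is held above the last hole (≈(435,165) px). I'll lower it slowly and check the force.

Request:
{"method": "move_arm", "body": {"increments": "0 0 -8 0 0 0 255;0 0 -10 0 0 0 255;0 0 -10 0 0 0 255;0 0 -9 0 0 0 255;0 0 -8 0 0 0 255;0 0 -6 0 0 0 255;0 0 -4 0 0 0 255;0 0 0 0 0 0 255"}}

```text
time: 27.9
position: [0.5329, 0.0747, 0.0599]
tool_rot: [-2.189, -2.251, 0.002]
ft_force: [-0.6, -0.4, -1.5]
grip_width: 0.426
grip_force: 19.7
```

Request:
{"method": "move_arm", "body": {"increments": "0 0 -2 0 0 0 255;0 0 0 0 0 0 255;0 0 -2 0 0 0 255;0 0 0 0 0 0 255;0 0 -1 0 0 0 255;0 0 0 0 0 0 255;0 0 0 0 0 0 255;0 0 0 0 0 0 255"}}

```text
time: 28.57
position: [0.5337, 0.0747, 0.0562]
tool_rot: [2.19, 2.252, 0.0]
ft_force: [0.1, -0.0, -1.1]
grip_width: 0.426
grip_force: 19.7
```

Request:
{"method": "move_arm", "body": {"increments": "0 0 -2 0 0 0 255;0 0 0 0 0 0 255;0 0 -1 0 0 0 255;0 0 0 0 0 0 255;0 0 -1 0 0 0 255;0 0 0 0 0 0 255;0 0 0 0 0 0 255;0 0 0 0 0 0 255"}}

```text
time: 29.23
position: [0.5336, 0.0747, 0.0521]
tool_rot: [2.19, 2.252, 0.0]
ft_force: [-0.3, 0.7, -1.9]
grip_width: 0.429
grip_force: 19.7
```

Request:
{"method": "move_arm", "body": {"increments": "0 0 -1 0 0 0 255;0 0 0 0 0 0 255;0 0 0 0 0 0 255;0 0 0 0 0 0 255;0 0 0 0 0 0 255;0 0 0 0 0 0 255;0 0 0 0 0 0 255;0 0 0 0 0 0 255"}}

```text
time: 29.9
position: [0.5336, 0.0747, 0.0511]
tool_rot: [2.191, 2.252, 0.0]
ft_force: [-0.3, -0.1, -1.5]
grip_width: 0.428
grip_force: 19.7
```

Request:
{"method": "move_arm", "body": {"increments": "0 0 -1 0 0 0 255;0 0 0 0 0 0 255;0 0 0 0 0 0 255;0 0 0 0 0 0 255;0 0 0 0 0 0 255;0 0 0 0 0 0 255;0 0 0 0 0 0 255;0 0 0 0 0 0 255"}}

```text
time: 30.57
position: [0.5338, 0.0748, 0.051]
tool_rot: [2.19, 2.251, -0.0]
ft_force: [-1.9, -0.0, 5.4]
grip_width: 0.43
grip_force: 20.1
```

Request:
{"method": "move_arm", "body": {"increments": "0 0 -1 0 0 0 255;0 0 0 0 0 0 255;0 0 0 0 0 0 255;0 0 0 0 0 0 255;0 0 0 0 0 0 255;0 0 0 0 0 0 255;0 0 0 0 0 0 255;0 0 0 0 0 0 255"}}

```text
time: 31.23
position: [0.5339, 0.0748, 0.0509]
tool_rot: [2.19, 2.251, -0.001]
ft_force: [-3.9, -0.3, 12.6]
grip_width: 0.43
grip_force: 20.6
```

Contact at the expected height. I'll back off slightly, release and retreat upwards.

Request:
{"method": "move_arm", "body": {"increments": "0 0 1 0 0 0 255;0 0 0 0 0 0 110;0 0 0 0 0 0 80;0 0 0 0 0 0 0;0 0 0 0 0 0 0;0 0 0 0 0 0 0;0 0 0 0 0 0 0;0 0 5 0 0 0 0"}}

```text
time: 31.9
position: [0.5328, 0.0746, 0.0543]
tool_rot: [-2.19, -2.251, 0.002]
ft_force: [0.3, -0.6, 0.6]
grip_width: 0.874
grip_force: 0.0
```

Request:
{"method": "move_arm", "body": {"increments": "0 0 20 0 0 0 0;0 0 30 0 0 0 0;0 0 35 0 0 0 0;0 -20 30 0 0 0 0;0 -38 10 0 0 0 0;0 -38 0 0 0 0 0;0 -38 0 0 0 0 0;0 -20 0 0 0 0 0"}}

```text
time: 32.57
position: [0.5333, -0.0851, 0.1809]
tool_rot: [2.194, 2.244, -0.002]
ft_force: [-0.4, -0.0, 0.5]
grip_width: 1.003
grip_force: 0.0
```

Request:
{"method": "move_arm", "body": {"increments": "0 0 0 0 0 0 0;0 0 0 0 0 0 0;0 0 0 0 0 0 0;0 0 0 0 0 0 0;0 0 0 0 0 0 0;0 0 0 0 0 0 0;0 0 0 0 0 0 0;0 0 0 0 0 0 0"}}

```text
time: 33.23
position: [0.5337, -0.0788, 0.1801]
tool_rot: [2.189, 2.253, 0.0]
ft_force: [-0.5, -0.2, -0.8]
grip_width: 0.999
grip_force: 0.0
```

```bash
python3 look.py
python3 - <<'E'
from h import *
p=ctrl.get_image("scene")
for n in["grey_mug","striped_mug","egg_cup","scissors"]:
    print(n,[(np.round(r["centre"],3).tolist(),round(r["score"],2)) for r in ctrl.find_in(n,p)][:2])
E
```

```text
33.2333 [ 0.53366445 -0.07877121  0.18009124] 0.999293310965599 0.6697242519648117
S 701 [520.3  60.1] [547.8  75.6] ((533.99609375, 71.8543930053711), 14.092150688171387) 0.0985
rack [0.486 0.029 0.034] [0.581 0.097 0.046] ((533.5528564453125, 62.924068450927734), (94.32819366455078, 67.97813415527344), 0.008380342274904251)
grey_mug [([0.556, 0.456, 0.062], 0.66)]
striped_mug [([0.64, -0.431, 0.059], 0.6)]
egg_cup [([0.696, -0.012, 0.049], 0.72)]
scissors [([0.415, -0.458, 0.004], 0.6)]
```

View pics/s.png

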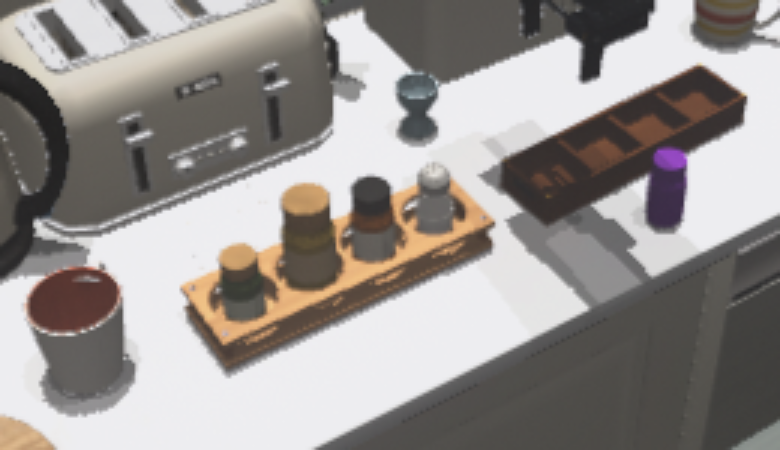

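All four stand upright in order (240, 308, 372 and 433 px across). The bystanders are where they were, and the gripper is clear. I'll hand it in.

```bash
python3 -c "
from bench import ctrl; print(ctrl.close_job())"
```

```text
the job is handed in; nothing more can be done
None
```

All four containers were standing upright in the new rack in their original order (green, yellow, orange, salt from the left), the bystanders had not visibly moved, and the job is handed in; `close_job()` gave no verdict.

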